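# Tip the blue insert bin's capsules into the steel dish

### The arm

A 6-joint arm with a two-finger parallel gripper is mounted at the origin on a cart in front of the work surface, level with it; the furniture and walls round the work are solid. World frame = base frame: x ahead of the robot, y to its left, z up, the work surface at z = 0. Lengths are in mm, angles in rad, forces in N, time in s.
With the tool pointing down it reaches from about 350 to 775 mm from the base axis. Payload 7.3 kg.
Tool frame: the origin (TCP) lies on the centre line of the jaws, within the pads' length; the fingertips stand 17 mm ahead of it and the grasp point (between the pads) lies 2 mm behind it; z points along the fingers, y is the line along which they close (so a half turn about z gives the same grasp; the last joint's range is limited). The gripper opens to 92 mm and grips with 3 to 60 N. Pads are 19 mm wide; open, the fingers measure 130 mm over their backs; the gripper's body (75 mm by 190 mm) begins 47 mm behind the grasp point.
Start: joints at [-1.405, 0.342, 1.524, -0, 1.275, -0.146], TCP at [161.078, -499.697, 243.741] pointing down, gripper open.
Joint ranges: [-2.53, 2.53], [-0.77, 2.02], [0.04, 2.7], [-1, 4.14], [0.28, 2.66], [-3.11, 3.11]. Speed limits (rad/s): [2.57, 2.57, 3.14, 3.14, 3.14, 3.14].

### API

Orientations are given as [roll, pitch, yaw] about the fixed x, y, z axes, in that order (R = Rz(yaw) Ry(pitch) Rx(roll)).
In Python, from plant import bot gives the robot as it stands. The module is installed in compiled form; this text tells all that it offers.
- The arm moves only by the shell command python3 -m pendant 'ROWS'. ROWS is JSON, a list of rows, each a list of 3 entries, a list of its own where there are three numbers: the shift along the world's x, y, z as a fraction of full scale, then the turn, a rotation vector about the world's x, y, z as a fraction of full scale, then the opening, from -1 (shut) to 1 (fully open), so that 0 is half open. In form: [[[tx, ty, tz], [rx, ry, rz], claw], ...]. A call has exactly 10 rows; each row shifts and turns the commanded pose from where the row before left it; what a row does not reach is not made up. Full scale, the value 1, is 30 mm for a shift and 0.12 rad for a turn. A row lasts 1/12 s, in which the tool goes at most 41.7 mm and 7.16 degrees, less where a joint would pass 70% of its speed; a pose out of reach is approached as far as the arm can. A call with a number of a shift or a turn outside -1 to 1 is refused whole. A call with a gripper value outside its range is refused whole. The fingers move at their own pace and stop on an object; the grip force is fixed at half the most. Time passes only in rows, so rows that do not move let the fingers close, or fill a call up. It gives the time, the measured TCP pose, the force, the opening and the grip force at its end, in the units of the state.
- bot.get_obs(): the state, without advancing time (a new reading comes with each control period).
- bot.capture(name): name is "scene" or "top" or "wrist"; returns the picture (400x640x3 uint8, blue, green, red); there is no depth.
- bot.camera_params(name): a dict with "fovy" (degrees; the focal length in pixels is half the picture's height over the tangent of half this angle, whatever the lens; pixels are square), "cx", "cy" (the principal point, pixels), "camera_from_world" (4x4, takes a point from world to camera coordinates). Camera axes: x right, y down, z forward; pixel columns grow to the right and rows downward; lengths in mm; the calibration is good to about 2 mm. A picture is of the moment at which its call begins: read the wrist's pose just before it. camera_params takes no time and is no camera call; for the wrist camera it gives the pose at the moment of the call.
- bot.close_job(): hands the job in; it is judged then, once.
The state is a dict: "time": time; "joint_positions": joint angles; "dq": joint speeds; "tau": joint torques, N m; "tool_pos": TCP position; "tcp_rot": TCP orientation; "contact_force": force on the tool from outside, world axes, zero at the start; "moment": the same for the moment, N m; "grip_width": finger opening in mm; "finger_force": force on a finger pad.
Only numpy, scipy, OpenCV 4.12 (cv2) and the standard library are available. Lean on these libraries where they do the work, as an engineer would, in place of code of your own. Each camera call takes 0.05 s, during which the arm holds its last target. There are 200 camera calls.

### The job

Take the blue insert bin by its grip fin, lift it straight up and level out of the grey organiser frame with its two capsules still in it, then tip it over the round steel dish so that both capsules fall into the dish. Set the emptied bin down upright on the bare worktop to the right of the dish and let go of it, with the dish still upright and both capsules in it.

Things in the scene. Friction and masses are not known exactly. Their poses are not given: they have to be found in the camera images.
- blue_grip (a point): Blue insert bin, 96 (x) x 60 x 46 mm, 0.12 kg: middle of its upright grip fin, 10 mm thick (y), 38 long (x), top 20 mm above this point; pinch along y from above. Point is 72 mm above the bin's underside, 28 mm towards +x (rear) of its middle. z up; front (-x) has a pouring lip 76 mm before and 54 below this point. In the frame the bin is raised 10 mm, 28 mm deep, 1.5 mm play a side.
- blue_capsule_a_center (a point): Centre of one of two loose white, blue-banded capsules in the blue bin: roller 14 mm across, 36 long along its y, 12 g. The bin floor ramps up at 20 degrees to the 18 mm high lip: with the bin tipped lip-down by 45 to 60 degrees they roll out over it.
- blue_capsule_b_center (a point): Centre of the second, like capsule in the blue bin. The grey frame (fixed, 111 x 225 x 38 mm, turned like the bin) has three pockets side by side, 75 mm apart along the bin's y; a yellow and a green bin of the same make fill the others. Which pocket is the blue bin's varies.
- steel_dish: Round open steel dish on the worktop, 150 mm across its rim, 45 high, 3 mm wall, loose, 0.25 kg; origin at the middle of its underside, z up, its y is world y. The worktop to its right (-y) is bare for 260 mm from its middle, from 120 mm nearer the robot to 50 mm farther off (x) than its middle. A green rubber bowl stands farther back.
There are look-alikes about, which are no part of the job. Of the things that look like the part that bears blue_grip, the middle-sized one is meant.

How it is judged (in metres and radians):
On the way, in this order (a step that is already met when the one before it is completed fails the run):
1. the blue bin is lifted clear of the frame (its underside over 46 mm above the worktop), level within 11 degrees, both capsules still in it (height (world z) of blue_grip above 0.118 m and angle between blue_grip's own z axis and vertical below 0.2 rad and distance between blue_grip and blue_capsule_a_center below 0.09 m and distance between blue_grip and blue_capsule_b_center below 0.09 m), for 0.2 s.
2. the blue bin is tipped by more than 26 degrees over the dish (grip point within 180 mm of the dish's middle, seen from above) (angle between blue_grip's own z axis and vertical above 0.45 rad and horizontal distance between blue_grip and steel_dish below 0.18 m), for 0.1 s.
At the end, for the whole second after the job is handed in: Both blue-banded capsules lie in the dish (within 66 mm of its middle, 9 to 45 mm up), the dish upright within 8 degrees; the blue bin stands upright (8 degrees) on the worktop (grip point 66 to 77 mm up), its grip point 70 mm or more to the right of the dish's middle (horizontal distance between each of blue_capsule_a_center, blue_capsule_b_center and steel_dish below 0.066 m and height (world z) of blue_capsule_a_center between 0.009 and 0.045 m and height (world z) of blue_capsule_b_center between 0.009 and 0.045 m and angle between each of steel_dish, blue_grip's own z axis and vertical below 0.15 rad and height (world z) of blue_grip between 0.066 and 0.077 m and y of blue_grip in the frame of steel_dish below -0.07 m); the robot touches nothing.
It fails at once if the blue bin is tipped over 20 degrees while still in the frame (distance of blue_grip from where it was at the start of the episode below 0.035 m and angle between blue_grip's own z axis and vertical above 0.35 rad).
It also fails if it takes over 51 s, if anything falls off the work surface, if the arm or the gripper's body presses on something with over 40 N, if the wrist force passes 120 N, or if a joint passes its speed limit or range.

## Working session

There is one attempt and no reset: what is moved stays moved. The work goes in short steps, Python scripts to look and compute and a shell command to move; the robot and the scene stay as the last step left them, time stands still between calls to the robot, and variables do not carry over. Pictures are saved under pics/ and viewed, at most 10 in all, crops included, and the job is handed in when it is done.

```bash
mkdir -p pics; python3 - <<'E'
from plant import bot
import cv2
print(bot.get_obs())
for n in("scene","top"):
    p=bot.camera_params(n);print(n,p)
    cv2.imwrite(f"pics/{n}0.png",bot.capture(n))
E
```

```text
{'time': 0.0, 'joint_positions': array([-1.40497803e+00,  3.42745418e-01,  1.52501129e+00, -2.99161980e-05,
        1.27540857e+00, -1.46007880e-01]), 'dq': array([ 0.00034344, -0.00035829, -0.00051699, -0.00156762, -0.00104192,
       -0.00075539]), 'tau': array([ 9.81946368e-05, -4.31250644e+01, -2.44217134e+01,  7.17149349e-02,
        5.58192213e-02, -9.92399123e-05]), 'tool_pos': array([ 161.01366494, -499.29738079,  243.03516842]), 'tcp_rot': array([-3.14003260e+00, -2.00498807e-04,  3.11834755e-01]), 'contact_force': array([-1.32944232, -0.51825339, -0.13057392]), 'moment': array([ 0.00046711, -0.03231599,  0.02204326]), 'finger_force': 0.0, 'grip_width': 91.76707956800435}
scene {'fovy': 44.12785437493633, 'cx': 320.9636240722332, 'cy': 201.47349302866004, 'camera_from_world': array([[-5.45444554e-01, -8.37961672e-01, -1.76203158e-02,
         3.93239377e+02],
       [-4.28534516e-01,  2.96884976e-01, -8.53356596e-01,
         2.17625718e+02],
       [ 7.20311327e-01, -4.57907794e-01, -5.21029793e-01,
         1.35850233e+03],
       [ 0.00000000e+00,  0.00000000e+00,  0.00000000e+00,
         1.00000000e+00]])}
top {'fovy': 54.619923191163565, 'cx': 324.3065434935777, 'cy': 199.86837961479077, 'camera_from_world': array([[ 1.22048679e-01, -9.92512758e-01,  4.74825592e-03,
         1.43154509e+02],
       [-9.70510452e-01, -1.20342325e-01, -2.08871224e-01,
         4.39169697e+02],
       [ 2.07878771e-01,  2.08842250e-02, -9.77931626e-01,
         1.05353514e+03],
       [ 0.00000000e+00,  0.00000000e+00,  0.00000000e+00,
         1.00000000e+00]])}
```

View pics/scene0.png

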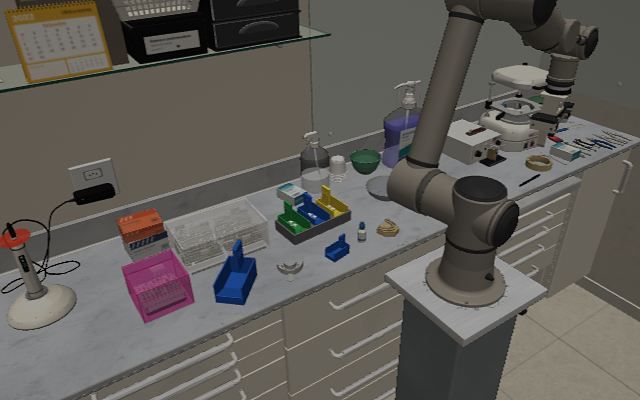

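View pics/top0.png

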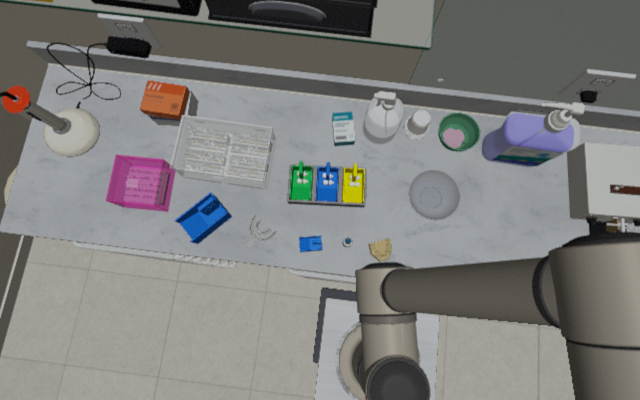

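The scene shows a grey frame with green, blue and yellow bins: blue is in the middle, at top (327,185) and scene (315,212). The dish is at top (434,194). The other blue bins, one large and one small, are decoys outside the frame.

```bash
cat > h.py <<'E'
import numpy as np,cv2
from plant import bot
def cam(n):
    p=bot.camera_params(n);f=200/np.tan(np.radians(p["fovy"])/2)
    return f,p["cx"],p["cy"],p["camera_from_world"]
def ray(n,uv,c=None):
    f,cx,cy,T=c or cam(n);R=T[:3,:3];o=-R.T@T[:3,3]
    return o,R.T@np.array([(uv[0]-cx)/f,(uv[1]-cy)/f,1])
def onz(n,uv,z,c=None):
    o,d=ray(n,uv,c);return o+d*(z-o[2])/d[2]
def proj(n,X,c=None):
    f,cx,cy,T=c or cam(n);q=T[:3,:3]@np.array(X)+T[:3,3];return np.array([f*q[0]/q[2]+cx,f*q[1]/q[2]+cy])
E
python3 - <<'E'
from h import *
t=cv2.imread("pics/top0.png");s=cv2.imread("pics/scene0.png")
a=cv2.resize(t[150:220,280:480],None,fx=4,fy=4,interpolation=cv2.INTER_CUBIC)
b=cv2.resize(s[160:240,260:420],None,fx=3.75,fy=3.75,interpolation=cv2.INTER_CUBIC)
b=cv2.copyMakeBorder(b,0,0,0,200,cv2.BORDER_CONSTANT)
cv2.imwrite("pics/c1.png",np.vstack([a,b]))
# frame corners rays onto z=38 by rough pixel
for uv in [(289,204),(365,206),(367,168),(291,165)]: print(uv,onz("top",uv,38).round())
hsv=cv2.cvtColor(t,cv2.COLOR_BGR2HSV)
for nm,lo,hi in(("b",100,125),("g",50,75),("y",20,32)):
    m=cv2.inRange(hsv,(lo,120,40),(hi,255,255));m[:155]=0;m[212:]=0;m[:,:285]=0;m[:,372:]=0
    ys,xs=np.nonzero(m);print(nm,len(xs),xs.min(),xs.max(),ys.min(),ys.max(),cv2.minAreaRect(np.c_[xs,ys].astype(np.float32)))
print("dish",onz("top",(434,194),45).round(),[onz("top",u,45).round() for u in((409,194),(460,194),(434,170),(434,219))])
E
```

```text
(289, 204) [396. 295.  38.]
(365, 206) [417.  79.  38.]
(367, 168) [530.  84.  38.]
(291, 165) [511. 305.  38.]
b 665 316 338 162 201 ((326.8659973144531, 181.44845581054688), (21.387008666992188, 38.959774017333984), 2.602562189102173)
g 632 290 312 161 199 ((300.8199768066406, 180.24000549316406), (21.0786075592041, 38.44072341918945), 3.1798300743103027)
y 688 342 364 164 202 ((353.1458740234375, 183.08230590820312), (21.67292594909668, 38.40203094482422), 2.8624050617218018)
dish [ 474. -113.   45.] [array([465., -42.,  45.]), array([ 483., -187.,   45.]), array([ 545., -108.,   45.]), array([ 402., -117.,   45.])]
```

View pics/c1.png

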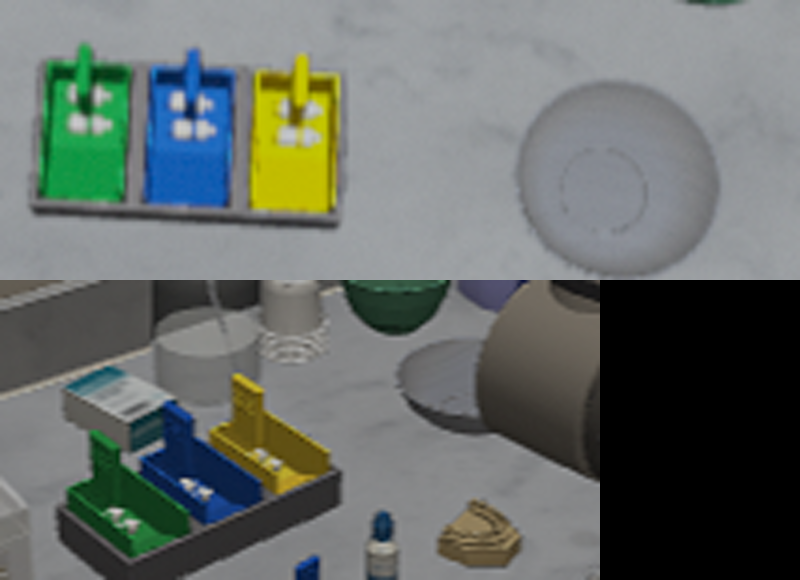

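The top crop puts the blue fin's top rear end near pixel (328,162.5); the scene crop puts it near (308,193). The frame corners fit 225 x 111 mm with a yaw of about 0.09 and the blue bin in the middle. I'll check that estimate and start moving.

```bash
python3 - <<'E'
from h import *
print(onz("top",(328.2,162.5),102).round(), onz("scene",(308,193),102).round())
X=[492+19,194.5,102]; print(proj("top",X),proj("scene",X), proj("top",(464,191,38)))
E
python3 -m pendant '[[[0.8,0.8,0],[0,0,-0.18],0],[[0.8,0.8,0],[0,0,-0.18],0],[[0.8,0.8,0],[0,0,-0.18],0],[[0.8,0.8,0],[0,0,-0.18],0],[[0.8,0.8,0],[0,0,-0.18],0],[[0.8,0.8,0],[0,0,-0.18],0],[[0.8,0.8,0],[0,0,-0.18],0],[[0.8,0.8,0],[0,0,-0.18],0],[[0.8,0.8,0],[0,0,-0.18],0],[[0.8,0.8,0],[0,0,-0.18],0]]'
python3 -m pendant '[[[0.3,1,0],[0,0,0],0],[[0.3,1,0],[0,0,0],0],[[0.3,1,0],[0,0,0],0],[[0.3,1,0],[0,0,0],0],[[0.3,1,0],[0,0,0],0],[[0.3,1,0],[0,0,0],0],[[0.3,1,0],[0,0,0],0],[[0.3,1,0],[0,0,0],0],[[0.2,1,0],[0,0,0],0],[[0,1,0],[0,0,0],0]]'
```

```text
[512. 197. 102.] [500. 191. 102.]
[329.02475914 162.93191162] [305.30970522 191.92682496] [327.9118752  185.27806081]
time: 0.93
tool_pos: [401.9, -258.2, 243.5]
tcp_rot: [-3.141, 0.0, 0.095]
contact_force: [1.2, -0.5, -0.1]
grip_width: 45.9
finger_force: 0.0
time: 1.77
tool_pos: [479.6, 41.8, 243.4]
tcp_rot: [3.142, 0.0, 0.096]
contact_force: [-0.0, -0.9, -0.3]
grip_width: 46.0
finger_force: 0.0
```

```bash
python3 -m pendant '[[[0.1,0.7,-0.15],[0,0,0],0],[[0.1,0.7,-0.15],[0,0,0],0],[[0.1,0.7,-0.15],[0,0,0],0],[[0.1,0.7,-0.15],[0,0,0],0],[[0,0.7,-0.15],[0,0,0],0],[[0,0.7,-0.15],[0,0,0],0],[[0,0.7,-0.15],[0,0,0],0],[[0,0.2,-0.15],[0,0,0],0],[[0,0,0],[0,0,0],0],[[0,0,0],[0,0,0],0]]'
python3 - <<'E'
from h import *
c=cam("wrist");w=bot.capture("wrist");cv2.imwrite("pics/w1.png",w)
np.save("w1.npy",np.r_[c[:3],c[3].ravel()])
for z,dx in((102,0),(82,0)): print(proj("wrist",(491,194,z),c).round(1),proj("wrist",(491+10,194,z),c).round(1))
E
```

```text
time: 2.6
tool_pos: [490.8, 192.9, 207.3]
tcp_rot: [3.141, 0.001, 0.097]
contact_force: [0.7, 0.7, -0.3]
grip_width: 45.8
finger_force: 0.0
[328.5 201.3] [329.7 189.6]
[328.6 194.8] [329.7 183.9]
```

View pics/w1.png

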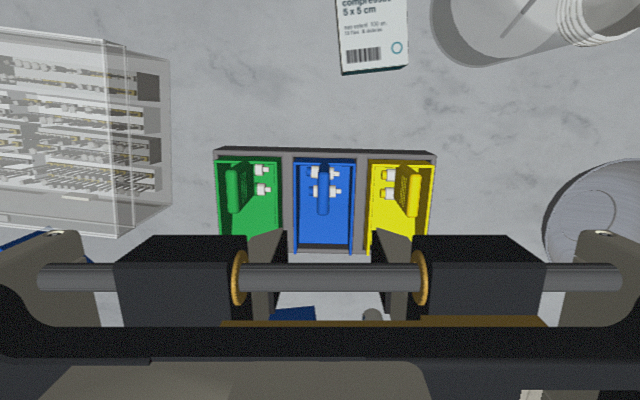

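The wrist view shows the blue fin between the fingers. Its top spans about columns 317-329 and rows 172-214, and both capsules lie beside it. I'll measure it from brightness.

```bash
python3 - <<'E'
from h import *
w=cv2.imread("pics/w1.png");a=np.load("w1.npy");c=(a[0],a[1],a[2],a[3:].reshape(4,4))
for r in (180,200,208): print(r,w[r,308:338,0].tolist())
print(w[164:222,323,0].tolist())
for uv in((323,214),(323,172)):print(onz("wrist",uv,102,c).round(1))
# frame rear top edge, z=38
A,B=onz("wrist",(216,150),38,c),onz("wrist",(436,153),38,c);print(A,B,np.arctan2(A[0]-B[0],B[1]-A[1]))
for r in(225,180):
  g=[np.nonzero((w[r,200:450].astype(int)@np.array([0,1,0])>0))[0][:0]]
E
```

```text
180 [211, 210, 207, 212, 209, 210, 213, 212, 195, 145, 143, 175, 193, 201, 204, 203, 206, 210, 198, 182, 151, 133, 177, 214, 213, 209, 212, 210, 209, 210]
200 [207, 203, 208, 207, 205, 207, 208, 209, 181, 137, 161, 179, 196, 204, 203, 204, 206, 200, 185, 169, 143, 161, 209, 211, 209, 206, 210, 210, 206, 206]
208 [200, 201, 201, 202, 202, 209, 210, 203, 179, 144, 165, 187, 196, 207, 204, 202, 198, 196, 181, 158, 142, 167, 208, 207, 205, 203, 203, 201, 205, 205]
[85, 85, 80, 81, 79, 79, 80, 83, 141, 174, 187, 202, 205, 204, 204, 205, 203, 203, 206, 207, 203, 207, 207, 209, 204, 206, 202, 205, 206, 206, 204, 201, 207, 204, 201, 203, 204, 205, 202, 205, 202, 202, 199, 201, 202, 200, 201, 197, 199, 196, 173, 169, 203, 207, 204, 205, 202, 205]
[479.5 197.5 102. ]
[515.  200.8 102. ]
[514.0014433  308.74268192  38.        ] [532.402882    90.63147114  38.        ] -3.0574247435204525
```

```bash
python3 -m pendant '[[[0.17,0.2,0],[0,0,-0.1],0],[[0,0,-0.5],[0,0,0],0],[[0,0,-0.6],[0,0,0],0],[[0,0,-0.6],[0,0,0],0],[[0,0,-0.6],[0,0,0],0],[[0,0,-0.6],[0,0,0],0],[[0,0,-0.6],[0,0,0],0],[[0,0,-0.6],[0,0,0],0],[[0,0,0],[0,0,0],0],[[0,0,0],[0,0,0],0]]'
python3 - <<'E'
from h import *
cv2.imwrite("pics/w2.png",bot.capture("wrist"))
E
```

```text
time: 3.48
tool_pos: [496.3, 198.8, 84.5]
tcp_rot: [3.141, 0.001, 0.082]
contact_force: [-0.2, -0.1, -0.1]
grip_width: 46.2
finger_force: 0.0
```

View pics/w2.png

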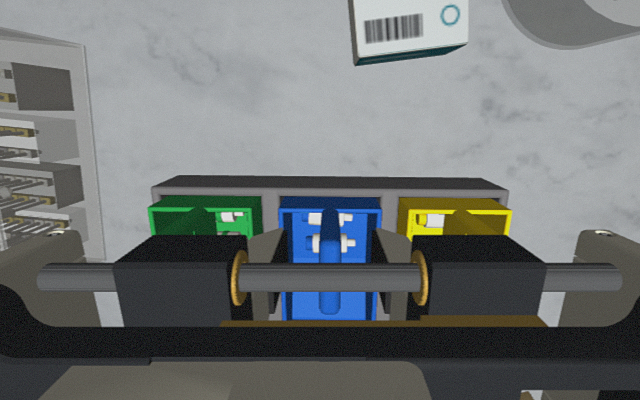

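The fin is at column 330, centred between the jaws, which span about 247-420. Closing now.

```bash
python3 -m pendant '[[[0,0,0],[0,0,0],-1],[[0,0,0],[0,0,0],-1],[[0,0,0],[0,0,0],-1],[[0,0,0],[0,0,0],-1],[[0,0,0],[0,0,0],-1],[[0,0,0],[0,0,0],-1],[[0,0,0],[0,0,0],-1],[[0,0,0],[0,0,0],-1],[[0,0,0],[0,0,0],-1],[[0,0,0],[0,0,0],-1]]'
python3 -m pendant '[[[0,0,0.1],[0,0,0],-1],[[0,0,0.2],[0,0,0],-1],[[0,0,0.2],[0,0,0],-1],[[0,0,0.2],[0,0,0],-1],[[0,0,0.2],[0,0,0],-1],[[0,0,0.2],[0,0,0],-1],[[0,0,0.2],[0,0,0],-1],[[0,0,0.2],[0,0,0],-1],[[0,0,0.2],[0,0,0],-1],[[0,0,0.2],[0,0,0],-1]]'
```

```text
time: 4.37
tool_pos: [496.2, 199.3, 84.8]
tcp_rot: [3.141, 0.0, 0.084]
contact_force: [0.4, -1.4, 1.2]
grip_width: 9.9
finger_force: 30.0
time: 5.2
tool_pos: [496.2, 199.3, 142.4]
tcp_rot: [3.142, -0.0, 0.084]
contact_force: [-0.6, 0.1, -1.2]
grip_width: 9.6
finger_force: 30.0
```

```bash
python3 -m pendant '[[[0,0,0.2],[0,0,0],-1],[[0,0,0.2],[0,0,0],-1],[[0,0,0.2],[0,0,0],-1],[[0,0,0.2],[0,0,0],-1],[[0,0,0.2],[0,0,0],-1],[[0,0,0.2],[0,0,0],-1],[[0,0,0.2],[0,0,0],-1],[[0,0,0.2],[0,0,0],-1],[[0,0,0.2],[0,0,0],-1],[[0,0,0],[0,0,0],-1]]'
python3 -m pendant '[[[0,-0.2,0],[0,0,0],-1],[[0,-0.3,0],[0,0,0],-1],[[0,-0.4,0],[0,0,0],-1],[[0,-0.5,0],[0,0,0],-1],[[0,-0.5,0],[0,0,0],-1],[[0,-0.5,0],[0,0,0],-1],[[0,-0.5,0],[0,0,0],-1],[[0,-0.5,0],[0,0,0],-1],[[0,-0.5,0],[0,0,0],-1],[[0,-0.5,0],[0,0,0],-1]]'
python3 -m pendant '[[[0,-0.5,0],[0,0,0],-1],[[0,-0.5,0],[0,0,0],-1],[[0,-0.5,0],[0,0,0],-1],[[0,-0.5,0],[0,0,0],-1],[[0,-0.5,0],[0,0,0],-1],[[0,-0.4,0],[0,0,0],-1],[[0,-0.3,0],[0,0,0],-1],[[0,-0.2,0],[0,0,0],-1],[[0,0,0],[0,0,0],-1],[[0,0,0],[0,0,0],-1]]'
python3 - <<'E'
from h import *
c=cam("wrist");w=bot.capture("wrist");cv2.imwrite("pics/w3.png",w);cv2.imwrite("pics/t3.png",bot.capture("top"))
np.save("w3.npy",np.r_[c[:3],c[3].ravel()])
E
```

```text
time: 6.03
tool_pos: [496.8, 199.5, 197.2]
tcp_rot: [-3.141, -0.002, 0.084]
contact_force: [0.2, 0.6, -1.8]
grip_width: 9.9
finger_force: 30.0
time: 6.87
tool_pos: [495.7, 65.4, 195.4]
tcp_rot: [3.141, 0.001, 0.083]
contact_force: [-1.0, 0.4, -2.0]
grip_width: 9.8
finger_force: 30.0
time: 7.7
tool_pos: [496.1, -34.8, 195.7]
tcp_rot: [-3.141, 0.0, 0.083]
contact_force: [-0.1, -0.1, -1.2]
grip_width: 10.0
finger_force: 30.0
```

View pics/w3.png

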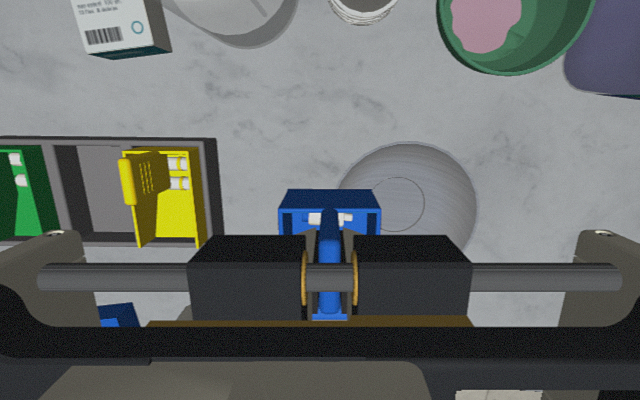

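The bin is held, with a capsule visible behind the fin. The dish rim's far edge is at (407,141) and its right edge at (477,207).

```bash
python3 - <<'E'
from h import *
a=np.load("w3.npy");c=(a[0],a[1],a[2],a[3:].reshape(4,4))
P=[onz("wrist",u,45,c) for u in((407,141),(477,207),(455,160),(362,158))]
P=np.array(P)[:,:2];print(P.round())
from scipy.optimize import least_squares
print(least_squares(lambda q:np.hypot(*(P-q).T)-75,[474,-110]).x)
E
```

```text
[[ 547. -102.]
 [ 489. -180.]
 [ 533. -150.]
 [ 528.  -62.]]
[ 470.92154274 -108.52745591]
```

```bash
python3 -m pendant '[[[0,-0.2,-0.1],[0,0,0],-1],[[0,-0.3,-0.1],[0,0,0],-1],[[0,-0.4,-0.2],[0,0,0],-1],[[0,-0.4,-0.2],[0,0,0],-1],[[0,-0.4,-0.2],[0,0,0],-1],[[0,-0.4,-0.2],[0,0,0],-1],[[0,-0.3,-0.1],[0,0,0],-1],[[0,-0.1,-0.1],[0,0,0],-1],[[0,0,0],[0,0,0],-1],[[0,0,0],[0,0,0],-1]]'
python3 -m pendant '[[[0,0,0],[0.04,-0.5,0],-1],[[0,0,0],[0.08,-0.99,0],-1],[[0,0,0],[0.08,-0.99,0],-1],[[0,0,0],[0.08,-0.99,0],-1],[[0,0,0],[0.08,-0.99,0],-1],[[0,0,0],[0.08,-0.99,0],-1],[[0,0,0],[0.08,-0.99,0],-1],[[0,0,0],[0.04,-0.6,0],-1],[[0,0,0],[0,0,0],-1],[[0,0,0],[0,0,0],-1]]'
python3 - <<'E'
from h import *
t=bot.capture("top");s=bot.capture("scene");w=bot.capture("wrist")
cv2.imwrite("pics/p4.png",np.vstack([np.hstack([cv2.resize(t[140:260,360:520],(400,300)),cv2.resize(s[140:240,320:453],(400,300))]),np.hstack([cv2.resize(w,(480,300)),np.zeros((300,320,3),np.uint8)])]))
E
```

```text
time: 8.63
tool_pos: [496.1, -109.8, 159.6]
tcp_rot: [-3.141, 0.0, 0.083]
contact_force: [0.9, -0.3, -1.0]
grip_width: 9.6
finger_force: 30.0
time: 9.47
tool_pos: [498.7, -99.6, 158.9]
tcp_rot: [-3.111, -0.632, 0.092]
contact_force: [-0.2, 0.0, -1.5]
grip_width: 9.7
finger_force: 30.0
```

View pics/p4.png

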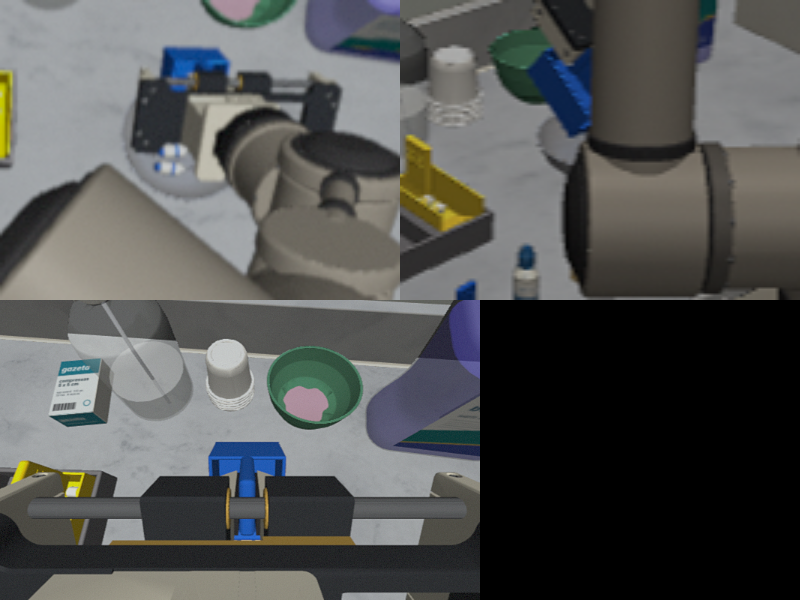

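Top crop: two white, blue-banded capsules lie in the dish at full-image pixels (428,200) and (428,207), and the bin is tipped about 36 degrees. Raising and levelling it.

```bash
python3 -m pendant '[[[0,0,0.5],[0,0,0],-1],[[0,0,0.5],[0,0,0],-1],[[0,0,0.5],[-0.03,0.5,0],-1],[[0,0,0.5],[-0.03,0.5,0],-1],[[0,0,0],[-0.03,0.5,0],-1],[[0,0,0],[-0.03,0.5,0],-1],[[0,0,0],[-0.03,0.5,0],-1],[[0,0,0],[-0.03,0.5,0],-1],[[0,0,0],[-0.03,0.5,0],-1],[[0,0,0],[-0.03,0.5,0],-1]]'
python3 -m pendant '[[[0,0,0],[-0.03,0.5,0],-1],[[0,0,0],[-0.03,0.5,0],-1],[[0,-0.2,0],[0,0.1,0],-1],[[0,-0.4,0],[0,0,0],-1],[[0,-0.6,0],[0,0,0],-1],[[0,-0.7,0],[0,0,0],-1],[[0,-0.7,0],[0,0,0],-1],[[0,-0.7,0],[0,0,0],-1],[[0,-0.6,0],[0,0,0],-1],[[0,0,0],[0,0,0],-1]]'
python3 - <<'E'
from h import *
from scipy.spatial.transform import Rotation as R
o=bot.get_obs();r=R.from_euler('xyz',o["tcp_rot"]);g=R.from_euler('xyz',[np.pi,0,o["tcp_rot"][2]])
print(o["tool_pos"],((g*r.inv()).as_rotvec()/.12).round(2))
t=bot.capture("top");cv2.imwrite("pics/t5.png",cv2.resize(t[140:280,340:540],(800,560)))
E
```

```text
time: 10.45
tool_pos: [500.0, -99.2, 214.4]
tcp_rot: [-3.096, -0.173, 0.087]
contact_force: [0.2, -0.4, -1.8]
grip_width: 9.7
finger_force: 30.0
time: 11.28
tool_pos: [499.1, -220.0, 213.6]
tcp_rot: [-3.091, -0.045, 0.084]
contact_force: [0.3, 0.5, -1.4]
grip_width: 10.2
finger_force: 30.0
[ 499.10684104 -219.96872919  213.60095671] [-0.45  0.34 -0.01]
```

View pics/t5.png

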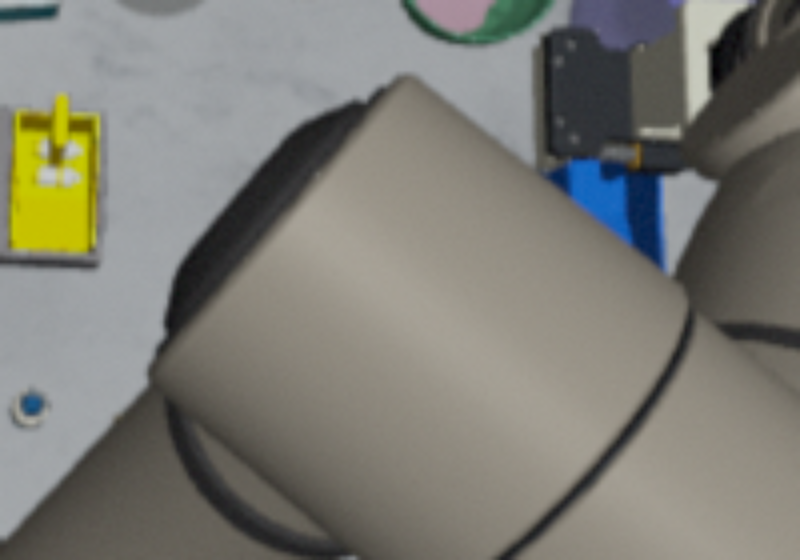

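```bash
python3 -m pendant '[[[-0.1,-0.3,0],[-0.15,0.1,0],-1],[[-0.1,-0.3,-0.4],[-0.15,0.1,0],-1],[[-0.1,-0.3,-0.4],[-0.15,0.14,0],-1],[[-0.1,-0.3,-0.4],[0,0,0],-1],[[-0.1,-0.3,-0.4],[0,0,0],-1],[[-0.1,-0.2,-0.4],[0,0,0],-1],[[0,0,-0.4],[0,0,0],-1],[[0,0,-0.4],[0,0,0],-1],[[0,0,-0.4],[0,0,0],-1],[[0,0,0],[0,0,0],-1]]'
python3 - <<'E'
from h import *
from scipy.spatial.transform import Rotation as R
o=bot.get_obs();r=R.from_euler('xyz',o["tcp_rot"]);g=R.from_euler('xyz',[np.pi,0,o["tcp_rot"][2]])
print(o["tool_pos"],((g*r.inv()).as_rotvec()/.12).round(2))
w=bot.capture("wrist");s=bot.capture("scene");cv2.imwrite("pics/p6.png",np.vstack([cv2.resize(w,(480,300)),cv2.resize(s[100:225,320:520],(480,300))]))
E
```

```text
time: 12.17
tool_pos: [480.4, -265.5, 115.7]
tcp_rot: [-3.136, 0.005, 0.09]
contact_force: [-0.8, 0.6, -0.9]
grip_width: 9.8
finger_force: 30.0
[ 480.35931934 -265.52902587  115.65312247] [-0.04 -0.05  0.  ]
```

View pics/p6.png

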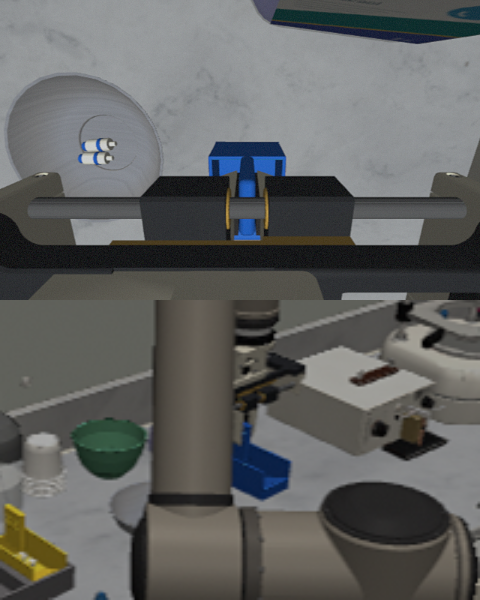

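The wrist view shows both blue-banded capsules in the dish, and the empty bin held level beside it. Lowering it.

```bash
python3 -m pendant '[[[0,0,-0.25],[-0.04,-0.05,0],-1],[[0,0,-0.25],[0,0,0],-1],[[0,0,-0.25],[0,0,0],-1],[[0,0,-0.2],[0,0,0],-1],[[0,0,-0.15],[0,0,0],-1],[[0,0,-0.1],[0,0,0],-1],[[0,0,-0.07],[0,0,0],-1],[[0,0,-0.05],[0,0,0],-1],[[0,0,0],[0,0,0],-1],[[0,0,0],[0,0,0],-1]]'
```

```text
time: 13.1
tool_pos: [481.8, -266.7, 78.2]
tcp_rot: [3.139, -0.004, 0.089]
contact_force: [-0.5, -0.8, -1.1]
grip_width: 9.6
finger_force: 30.0
```

```bash
python3 -m pendant '[[[0,0,-0.05],[0,0,0],-1],[[0,0,-0.04],[0,0,0],-1],[[0,0,-0.03],[0,0,0],-1],[[0,0,0],[0,0,0],-1],[[0,0,0],[0,0,0],-1],[[0,0,0],[0,0,0],-1],[[0,0,0],[0,0,0],-1],[[0,0,0],[0,0,0],-1],[[0,0,0],[0,0,0],-1],[[0,0,0],[0,0,0],-1]]'
```

```text
time: 13.93
tool_pos: [482.0, -266.8, 74.8]
tcp_rot: [3.139, -0.005, 0.089]
contact_force: [1.4, -0.3, 4.8]
grip_width: 9.9
finger_force: 30.0
```

Contact: the force changed from -1 to +5 N. Releasing and going up.

```bash
python3 -m pendant '[[[0,0,0],[0,0,0],-0.4],[[0,0,0],[0,0,0],-0.2],[[0,0,0],[0,0,0],0],[[0,0,0],[0,0,0],0],[[0,0,0],[0,0,0],0],[[0,0,0],[0,0,0],0],[[0,0,0],[0,0,0],0],[[0,0,0.1],[0,0,0],0],[[0,0,0.2],[0,0,0],0],[[0,0,0.3],[0,0,0],0]]'
python3 -m pendant '[[[0,0,0.5],[0,0,0],0],[[0,0,0.5],[0,0,0],0],[[0,0,0.5],[0,0,0],0],[[0,0,0.5],[0,0,0],0],[[0,0,0.5],[0,0,0],0],[[0,0,0.5],[0,0,0],0],[[0,0,0.5],[0,0,0],0],[[0,0,0.3],[0,0,0],0],[[0,0,0],[0,0,0],0],[[0,0,0],[0,0,0],0]]'
python3 - <<'E'
from h import *
w=bot.capture("wrist");s=bot.capture("scene");cv2.imwrite("pics/p7.png",np.vstack([cv2.resize(w,(480,300)),cv2.resize(s[100:225,320:520],(480,300))]))
E
```

```text
time: 14.77
tool_pos: [481.4, -266.4, 92.5]
tcp_rot: [3.14, -0.003, 0.089]
contact_force: [0.3, -0.5, 0.8]
grip_width: 46.2
finger_force: 0.0
time: 15.6
tool_pos: [481.7, -266.7, 206.9]
tcp_rot: [3.139, -0.005, 0.089]
contact_force: [-0.1, 0.8, -0.1]
grip_width: 45.9
finger_force: 0.0
```

View pics/p7.png

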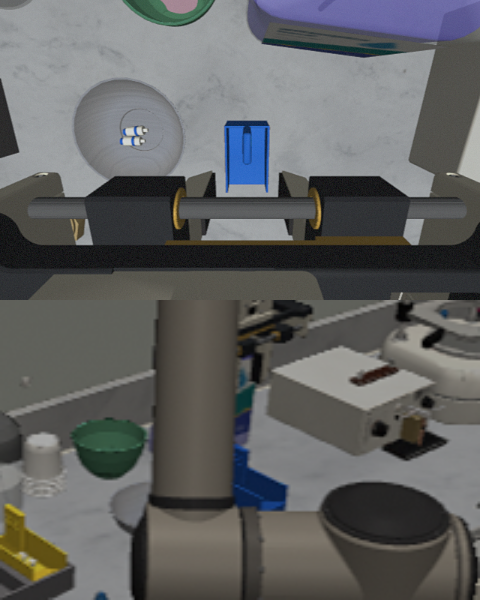

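The empty bin stands upright to the right of the dish, both capsules are in the dish, and the robot is clear of everything.

```bash
python3 -c "
from plant import bot
print(bot.close_job())"
```

```text
the job is handed in; nothing more can be done
None
```

The job is handed in at about 16 s on the clock. The last picture showed both capsules in the upright dish and the empty blue bin standing upright to its right, released, but hand-in returned no verdict.

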